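# Test the bench stop: press, twist free, restart

### The job

Test the stop station on the bench: press the two-lugged mushroom head straight down until it latches and stays down by itself when you let go, then push one of its lugs round clockwise (seen from above) with a fingertip until the head springs back up, and let it turn back. Only once the head is up, push the flat round start button at the other end of the same box fully in and let it come out again. Use the fingers only to push: do not grip or squeeze the head or the button, press with no more than moderate force, and leave the things standing around where they are.

Things in the scene. Friction and masses are not known exactly. Their poses are not given: they have to be found in the camera images.
- station: Grey control box fixed to the bench, 110 (its x) x 210 (its y) x 55 mm high; origin at the centre of its underside, z up, front long side to its -x (to the robot at yaw 0; yaw within 0.5 rad). On its flat top, on the long centre line: the black mushroom head (axis at +55 mm along y) and the flat grey start button (axis at -60 mm along y). A short cable gland sticks out of its +y end.
- mushroom_top (a point): Top centre of the head, on its vertical axis, 95 mm above the bench when out, about 88 when latched. Dome 40 mm across, 18 high, on a 22 mm stem, with a straight lug on either side reaching 42 mm from the axis, each 12 mm thick, 14 high, their tops 2 mm below the dome's. White arrows on it show clockwise. A fixed ring, 48 mm across, 4 high, lies on the box under it.
- lug_near (a point): Point on the upper face of one lug, on its centre line, 36 mm from the head's axis, 2 mm below mushroom_top. Untwisted, this lug points to the box's -x, square to the line through the two buttons. Turns and sinks with the head. Clockwise from above moves it towards the box's +y, so a fingertip pushes it from its -y side.
- lug_far (a point): The same point on the other lug, which points to the box's +x when untwisted; clockwise moves it towards the box's -y.
- plunger (a joint): How far the head is pressed in, m: 0 out, stop at 0.0105. A spring pushes it out (2.5 N at the top, 5 N at the bottom), the catch adds 1 to 2 N on the way. Pressed beyond about 0.008 (5 to 6 N) it latches and rests at about 0.007 when let go. Only a twist lets it out; then it springs up to 0.
- stop_twist (a joint): Clockwise turn of the head seen from above, rad: 0 at rest, stop at 1.0. A light spring (at most about 0.06 N m with the catch) turns it back to 0 when let go. A latched head is freed at about 0.6 rad; turn it to 0.8 to be sure. The lugs rise with the head (7 mm) as it springs up.
- start_top (a point): Top centre of the flat start button: a plain grey disc of 28 mm diameter that stands out 10 mm from a black collar of 44 mm diameter; its top is 22 mm above the box's top (77 mm above the bench). Moves with the button.
- start (a joint): How far the start button is pressed, m: 0 out, 0.006 fully in, springs back. Fully in takes about 5 N; count it as pressed beyond 0.0045.
- tip_box: Loose tip box, white with a blue top, 87 x 122 x 61 mm, a bystander in the other of the two places where the station can stand; origin at the centre of its underside.
- tube: Loose 50 ml tube with a screw cap standing upright, 34 mm diameter, 113 mm tall, a bystander between the two places; origin at the centre of its underside.
- dropper: Loose small dropper bottle, 37 mm diameter, 69 mm tall, standing, a bystander; origin at the centre of its underside.
- bottle: Loose square media bottle with a white cap, 50 x 50 x 97 mm, standing, a bystander; origin at the centre of its underside.
- dish: Loose petri dish, 92 mm diameter, 15 mm high, a bystander; origin at the centre of its underside.
- marker: Loose marker pen lying on the bench, 135 mm long, 17 mm thick, a bystander; origin at its underside at mid-length.

How it is judged:
By the outcome, as a careful person would: the job done as asked, in the order asked, and still so for the second after the job is handed in, with the robot touching nothing.
It also fails if it takes over 51 s, if anything falls off the work surface, if the arm or the gripper's body presses on something with over 40 N, if the wrist force passes 120 N, or if a joint passes its speed limit or range.

### The arm

A 6-joint arm with a two-finger parallel gripper is mounted at the origin on a cart in front of the work surface, level with it; the furniture and walls round the work are solid. World frame = base frame: x ahead of the robot, y to its left, z up, the work surface at z = 0. Lengths are in m, angles in rad, forces in N, time in s.
With the tool pointing down it reaches from about 0.25 to 0.725 m from the base axis. Payload 4 kg.
Tool frame: the origin (TCP) lies midway between the tips of the shut fingers; the grasp point (between the pads) lies bot.pinch_z behind it (bot.pinch_z is the distance from the TCP to the grasp point, in m); z points along the fingers, y is the line along which they close (so a half turn about z gives the same grasp; the last joint's range is limited). The gripper opens to 85 mm and grips with 20 to 120 N. Pads are 22 mm wide; open, the fingers measure 114 mm over their backs; the gripper's body (76 mm by 85 mm) begins 54 mm behind the grasp point. The pads swing forward as they close: fully open they stand 13 mm farther back than shut.
Start: joints at [1.247, 0.241, 0.005, 1.335, 0, 1.571], TCP at [0.159, 0.474, 0.231] pointing down, gripper open.
Joint ranges: [-2.72, 2.72], [-1.05, 1.87], [-1.09, 1.28], [-1.99, 2.15], [-1.42, 1.44], [-3.14, 3.14]. Speed limits (rad/s): [2.79, 2.79, 3.14, 3.14, 3.14, 3.14].

### API

Orientations are given as a unit quaternion [x, y, z, w].
In Python, from workcell import bot gives the robot as it stands.
- The arm moves only by the tool advance, called after "Request:" as name(argument=value, ...) on one line, values as JSON. Schema: {"type":"object","properties":{"rows":{"type":"object","properties":{"increments":{"type":"array","items":{"type":"array","items":{"type":"number"},"minItems":7,"maxItems":7},"minItems":1,"maxItems":10}},"additionalProperties":false,"required":["increments"]},"only":{"type":"string"},"quiet":{"type":"boolean"},"lines":{"type":"string"}},"required":["rows"],"additionalProperties":false}. rows is an object whose key "increments" holds a list of rows, 1 to 10 of them, each of 7 numbers: a rotation vector rx, ry, rz in shares of 360 degrees (1.0 is 360 degrees), then dx, dy, dz in a scale on which 1.0 is 100 cm, then the finger opening in m; each row is the pose to reach, as a shift and turn from the pose commanded when the call began, along the tool's axes at that moment; what a row does not reach only later rows make up. A row lasts 1/8 s, in which the tool goes at most 0.0625 m and 0.188 rad, less where a joint would pass 70% of its speed; a pose out of reach is approached as far as the arm can. The fingers move at their own pace and stop on an object; the grip force is fixed at half the most. Time passes only in rows, so rows that do not move let the fingers close. The tool returns the time, the measured TCP pose, the force, the opening and the grip force at its end. only (a regular expression) keeps the lines of the reply that match it, lines (a string "A,B") keeps lines A to B, and quiet returns only ok. Input that does not fit is refused with a message, and nothing moves.
- bot.get_obs(): the state, without advancing time (a new reading comes with each control period).
- bot.camera(name): name is "scene" or "top"; returns the picture (384x512x3 uint8, red, green, blue); there is no depth.
- bot.calibration(name): a dict with "mtx" (3x3 intrinsics, pixels), "k1" (the pictures are not rectified: a ray, as slopes to the right and down, at radius r is drawn at 1 + k1 r^2 times it, then the intrinsics apply), "R" (3x3) and "t" (3): a world point X has camera coordinates R X + t. Camera axes: x right, y down, z forward; pixel columns grow to the right and rows downward; lengths in m; the calibration is good to about 2 mm. A picture is of the moment at which its call begins. calibration takes no time and is no camera call.
- bot.job_done(): hands the job in; it is judged then, once.
The state is a dict: "clock": time; "joint_pos": joint angles; "joint_vel": joint speeds; "tau": joint torques, N m; "eef_pos": TCP position; "tool_rot": TCP orientation; "ft_force": force on the tool from outside, world axes, zero at the start; "ft_torque": the same for the moment, N m; "grip_width": finger opening in m; "grasp_force": force on a finger pad.
Only numpy, scipy, OpenCV 4.12 (cv2) and the standard library are available. Lean on these libraries where they do the work, as an engineer would, in place of code of your own. Each camera call takes 0.05 s, during which the arm holds its last target. There are 200 camera calls.

## Working session

There is one attempt and no reset: what is moved stays moved. The work goes in short steps, Python scripts to look and compute and a tool call to move; the robot and the scene stay as the last step left them, time stands still between calls to the robot, and variables do not carry over. Pictures are saved under pics/ and viewed, at most 10 in all, crops included, and the job is handed in when it is done.

```bash
ls; mkdir -p pics
```

Run:
```python
from workcell import bot
import cv2
for n in("scene","top"):
    cv2.imwrite(f"pics/{n}0.png",bot.camera(n)[:,:,::-1])
    c=bot.calibration(n);print(n,c)
o=bot.get_obs();print(o,bot.pinch_z)
```

```text
pics
workcell.py
scene {'mtx': array([[366.37013275,   0.        , 254.25429963],
       [  0.        , 366.37013275, 194.78161253],
       [  0.        ,   0.        ,   1.        ]]), 'k1': -0.04230904996566334, 'R': array([[ 0.74483615, -0.66712667, -0.01269307],
       [-0.39211605, -0.42224116, -0.81728661],
       [ 0.53987416,  0.61372177, -0.57609156]]), 't': array([-0.35537285,  0.25974754,  1.04674574])}
top {'mtx': array([[395.63206835,   0.        , 254.67316759],
       [  0.        , 395.63206835, 194.62998344],
       [  0.        ,   0.        ,   1.        ]]), 'k1': 0.0022947188070560386, 'R': array([[-0.02263821, -0.99964136, -0.01430632],
       [-0.99282668,  0.0241597 , -0.11709606],
       [ 0.1173997 ,  0.01155285, -0.99301754]]), 't': array([0.02805244, 0.50852014, 1.53349959])}
{'clock': 0.1, 'joint_pos': array([ 1.24697798e+00,  2.41338773e-01,  3.87529191e-03,  1.33522988e+00,
       -7.37609424e-07,  1.57079937e+00]), 'joint_vel': array([-0.00093722, -0.00184613,  0.00137864,  0.00074262,  0.00150172,
        0.00083234]), 'tau': array([ 7.55892142e-04, -3.73138475e+01,  2.53010094e+01,  1.08283284e-02,
        1.20869431e-04, -4.55765772e-06]), 'eef_pos': array([0.15891328, 0.47347338, 0.23050767]), 'tool_rot': array([ 1.61204131e-01,  9.86920629e-01, -9.36172154e-04, -1.52538235e-04]), 'ft_force': array([ 0.38603232, -0.01090784, -0.43959108]), 'ft_torque': array([0.01355083, 0.0362501 , 0.00668138]), 'grasp_force': 0.0, 'grip_width': 0.08553592043282504} 0.0187
```

View pics/scene0.png

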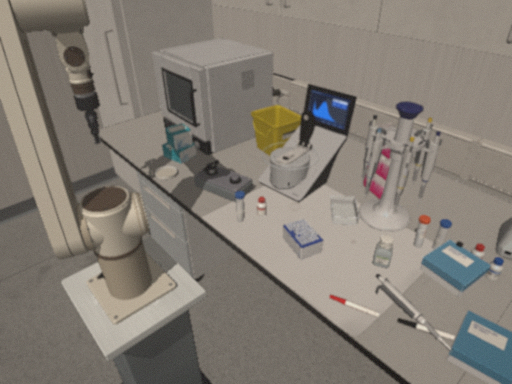

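View pics/top0.png

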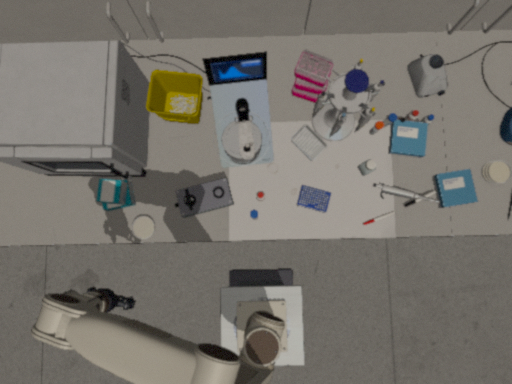

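The scene picture shows the station near (228,180), with the tube and dropper to its right. In the top picture it is near (204,195), with the mushroom on the left and the start button on the right. I'll enlarge both.

Run:
```python
import cv2
a=cv2.imread("pics/top0.png")[168:224,168:243];cv2.imwrite("pics/topc.png",cv2.resize(a,None,fx=10,fy=10,interpolation=cv2.INTER_CUBIC))
a=cv2.imread("pics/scene0.png")[150:206,195:270];cv2.imwrite("pics/scenec.png",cv2.resize(a,None,fx=10,fy=10,interpolation=cv2.INTER_CUBIC))
```

```text
(no output)
```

View pics/topc.png

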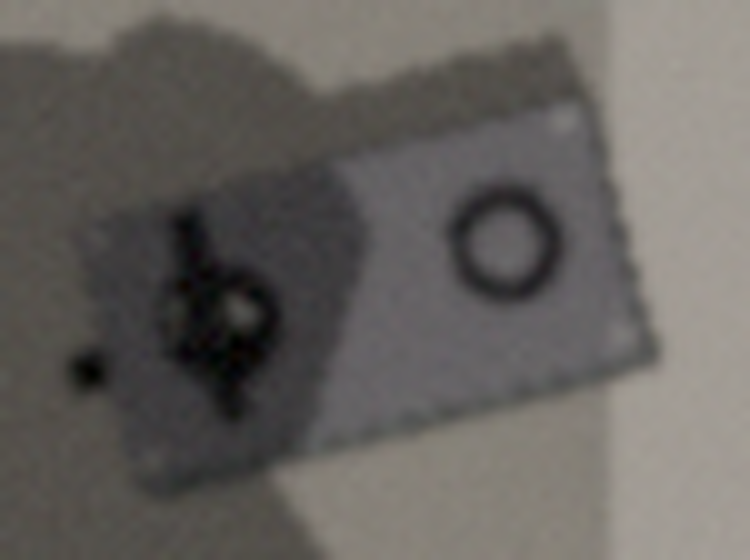

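View pics/scenec.png

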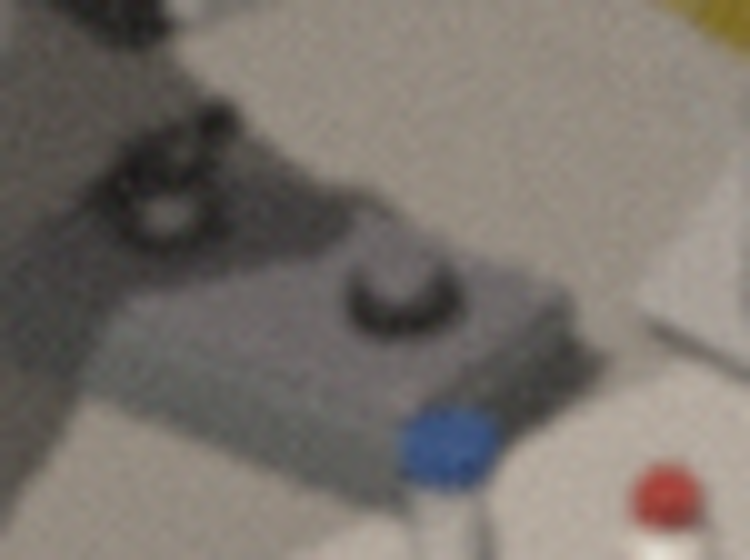

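The top crop shows the box corners at (88,215), (575,97), (657,358) and (150,493). The head is near (213,316), with lug ends at (188,218) and (233,414), and the start disc is at (507,243). In the scene crop the start disc's top is near (402,272), the box's right corner is at (572,295) and the dome is near (165,180). Next I fit the pose.

Create h.py:
```python
import numpy as np
from workcell import bot
from scipy.optimize import least_squares
from scipy.spatial.transform import Rotation as Ro
def proj(n,X):
    c=bot.calibration(n);p=c["R"]@np.asarray(X,float)+c["t"];s=p[:2]/p[2];s=s*(1+c["k1"]*(s@s))
    return c["mtx"][:2,:2]@s+c["mtx"][:2,2]
def tri(obs):
    return least_squares(lambda X:np.concatenate([proj(n,X)-p for n,p in obs]),[.4,.2,.07]).x
def w(p,X):
    c,s=np.cos(p[2]),np.sin(p[2]);return [p[0]+c*X[0]-s*X[1],p[1]+s*X[0]+c*X[1],X[2]]
def tool(X):  # world target -> tool-axis shift from measured pose
    o=bot.get_obs();return Ro.from_quat(o["tool_rot"]).inv().apply(np.asarray(X)-o["eef_pos"])
```

Run:
```python
from h import *
T=lambda x,y:np.array([168+(x+.5)/10-.5,168+(y+.5)/10-.5])
S=lambda x,y:np.array([195+(x+.5)/10-.5,150+(y+.5)/10-.5])
obs=[("top",T(88,215),(.055,.105,.055)),("top",T(575,97),(.055,-.105,.055)),("top",T(657,358),(-.055,-.105,.055)),("top",T(150,493),(-.055,.105,.055)),
("top",T(213,316),(0,.055,.09)),("top",T(507,243),(0,-.06,.077)),("scene",S(402,272),(0,-.06,.077)),("scene",S(572,295),(.055,-.105,.055))]
f=lambda p,o=obs:np.concatenate([proj(n,w(p,X))-u for n,u,X in o])
for o in(obs,obs[:6]):
    r=least_squares(f,[.4,.2,.2],args=(o,),loss='soft_l1');print(r.x,r.fun.reshape(-1,2).round(2).tolist())
p=r.x
print("start tri",tri([("top",T(507,243)),("scene",S(402,272))]),"corner",tri([("top",T(575,97)),("scene",S(572,295))]),"head",tri([("top",T(213,316)),("scene",S(165,180))]))
for X in[(0,.055,.095),(-.036,.055,.093),(.036,.055,.093),(0,-.06,.077)]:
    print(X,np.round(w(p,X),4),proj("scene",w(p,X)), (proj("scene",w(p,X))-[194.55,149.55])*10)
# tube position
print("tube cap top", tri([("scene",np.array([239.5,193])),("top",np.array([254,214]))]))
```

```text
[0.50288994 0.21211955 0.22158243] [[-1.39, 0.54], [2.13, -0.62], [0.55, 0.43], [-1.4, 0.06], [0.08, -0.02], [0.42, 0.39], [-0.32, -0.72], [1.05, -0.96]]
[0.50353708 0.21247445 0.22812898] [[-1.53, 0.57], [1.91, -0.93], [0.51, 0.07], [-1.36, 0.04], [0.01, -0.09], [0.3, 0.13]]
start tri [0.5185557  0.15554953 0.07179733] corner [0.57981587 0.1301105  0.04647861] head [0.49239224 0.26925807 0.07317035]
(0, 0.055, 0.095) [0.4911 0.266  0.095 ] [210.88960816 163.13689335] [163.3960816  135.86893347]
(-0.036, 0.055, 0.093) [0.456  0.2579 0.093 ] [204.77635919 167.55341785] [102.26359193 180.03417854]
(0.036, 0.055, 0.093) [0.5262 0.2742 0.093 ] [216.88406058 159.74456523] [223.34060583 101.94565234]
(0, -0.06, 0.077) [0.5171 0.154  0.077 ] [234.57113987 175.88657331] [400.21139866 263.36573307]
tube cap top [0.42798634 0.01857591 0.11004834]
```

Run:
```python
from h import *
R=Ro.from_quat(bot.get_obs()["tool_rot"]);y=.225
# tool y along box x
Rt=Ro.from_matrix(np.c_[[np.sin(y),-np.cos(y),0],[np.cos(y),np.sin(y),0],[0,0,-1]])
print((R.inv()*Rt).as_rotvec(),tool(w([.503,.2123,y],(0,.055,.135))),w([.503,.2123,y],(0,.055,.135)))
```

```text
Traceback (most recent call last):
  File "scipy/spatial/transform/_rotation.pyx", line 1143, in scipy.spatial.transform._rotation.Rotation.from_matrix
ValueError: Non-positive determinant (left-handed or null coordinate frame) in rotation matrix 0: [[ 0.22310636  0.97479411  0.        ]
 [-0.97479411  0.22310636  0.        ]
 [ 0.          0.         -1.        ]].
```

Run:
```python
from h import *
R=Ro.from_quat(bot.get_obs()["tool_rot"]);y=.225
Rt=Ro.from_matrix(np.c_[[-np.sin(y),np.cos(y),0],[np.cos(y),np.sin(y),0],[0,0,-1]])
print((R.inv()*Rt).as_rotvec(),tool(w([.503,.2123,y],(0,.055,.135))),w([.503,.2123,y],(0,.055,.135)))
```

```text
[-1.72859803e-03  9.70039108e-04  1.02197462e+00] [-0.38061391 -0.09100969  0.09568077] [np.float64(0.49072915008275403), np.float64(0.2659136758887919), 0.135]
```

Careful with the scale: turns go in shares of 360 degrees. That gives: 1.022 rad is 0.1627.

Request:
advance(rows={"increments":[[0, 0, 0.1627, -0.381, -0.091, 0.06, 0], [0, 0, 0.1627, -0.381, -0.091, 0.06, 0], [0, 0, 0.1627, -0.381, -0.091, 0.06, 0], [0, 0, 0.1627, -0.381, -0.091, 0.06, 0], [0, 0, 0.1627, -0.381, -0.091, 0.06, 0], [0, 0, 0.1627, -0.381, -0.091, 0.06, 0], [0, 0, 0.1627, -0.381, -0.091, 0.0957, 0], [0, 0, 0.1627, -0.381, -0.091, 0.0957, 0], [0, 0, 0.1627, -0.381, -0.091, 0.0957, 0]]})

```text
clock: 1.23
eef_pos: [0.4907, 0.2669, 0.1359]
tool_rot: [0.623, 0.782, -0.0, -0.0]
ft_force: [0.1, 0.9, 0.5]
grip_width: -0.0002
grasp_force: 0.0
```

Run:
```python
from h import *
import cv2
o=bot.get_obs();print(o["clock"],o["eef_pos"],o["ft_force"],o["grip_width"],Ro.from_quat(o["tool_rot"]).as_matrix().round(3).tolist())
a=bot.camera("top")[168:224,168:243,::-1];b=bot.camera("scene")[135:205,170:270,::-1]
a=cv2.resize(a,(530,396),interpolation=cv2.INTER_CUBIC)
b=cv2.resize(b,(566,396),interpolation=cv2.INTER_CUBIC)[:,:266+0] if 0 else cv2.resize(b,None,fx=8,fy=8,interpolation=cv2.INTER_CUBIC)
cv2.imwrite("pics/s1.png",b)
```

```text
1.225 [0.49074063 0.26685598 0.13587271] [0.07684309 0.86638126 0.46055396] -0.00019149432459567036 [[-0.224, 0.975, -0.001], [0.975, 0.224, -0.0], [0.0, -0.001, -1.0]]
```

View pics/s1.png

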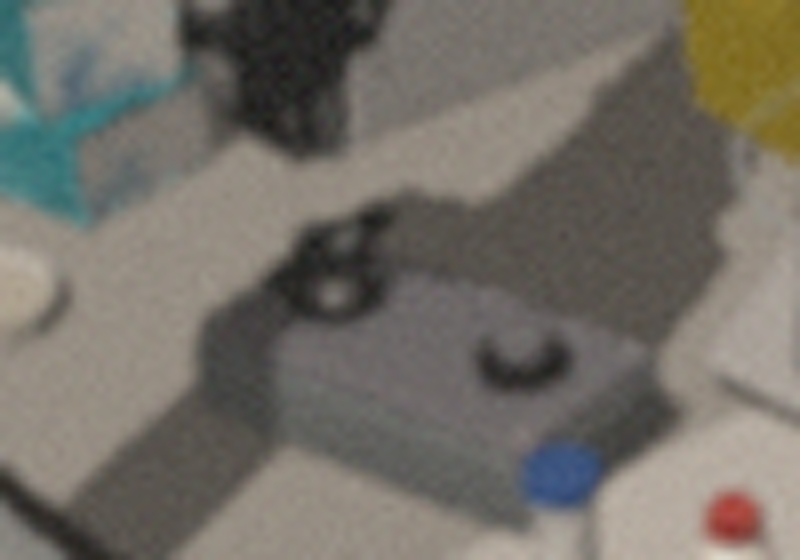

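Gripper tip sits at crop (315,152), i.e. above the head. The head's dome is about (335,245) with the far lug end at (385,212) and the ring at (337,300). I'll check the tip against its projection.

Run:
```python
from h import *
q=lambda X:((proj("scene",X)-[170,135]+.5)*8-.5).round()
p=[.503,.2123,.225]
print(q([.4907,.2669,.1359]))
for X in[(0,.055,.095),(0,.055,.077),(0,.055,.059),(.042,.055,.093),(.042,.055,.08),(-.042,.055,.093),(0,-.06,.077),(0,-.06,.067),(.055,-.105,.055),(.055,.105,.055),(-.055,.105,.055),(-.055,.105,0)]:print(X,q(w(p,X)))
```

```text
[322. 154.]
(0, 0.055, 0.095) [330. 229.]
(0, 0.055, 0.077) [333. 261.]
(0, 0.055, 0.059) [336. 292.]
(0.042, 0.055, 0.093) [386. 197.]
(0.042, 0.055, 0.08) [388. 220.]
(-0.042, 0.055, 0.093) [273. 270.]
(0, -0.06, 0.077) [519. 331.]
(0, -0.06, 0.067) [520. 349.]
(0.055, -0.105, 0.055) [666. 348.]
(0.055, 0.105, 0.055) [333. 224.]
(-0.055, 0.105, 0.055) [185. 318.]
(-0.055, 0.105, 0) [197. 412.]
```

Request:
advance(rows={"increments":[[0, 0, 0, 0, 0, 0.03, 0], [0, 0, 0, 0, 0, 0.037, 0], [0, 0, 0, 0, 0, 0.041, 0], [0, 0, 0, 0, 0, 0.044, 0], [0, 0, 0, 0, 0, 0.044, 0]]})

```text
clock: 1.95
eef_pos: [0.4915, 0.2672, 0.0926]
tool_rot: [0.623, 0.782, 0.001, -0.0]
ft_force: [-1.3, 0.9, 3.9]
grip_width: -0.0002
grasp_force: 1.9
```

Request:
advance(rows={"increments":[[0, 0, 0, 0, 0, 0.002, 0], [0, 0, 0, 0, 0, 0.004, 0], [0, 0, 0, 0, 0, 0.006, 0], [0, 0, 0, 0, 0, 0.0075, 0], [0, 0, 0, 0, 0, 0.0075, 0]]})

```text
clock: 2.58
eef_pos: [0.4918, 0.2669, 0.0846]
tool_rot: [0.623, 0.782, 0.001, 0.0]
ft_force: [-1.5, 0.9, 5.2]
grip_width: -0.0001
grasp_force: 2.9
```

Request:
advance(rows={"increments":[[0, 0, 0, 0, 0, 0.001, 0], [0, 0, 0, 0, 0, 0.0015, 0], [0, 0, 0, 0, 0, 0.0015, 0]]})

```text
clock: 2.95
eef_pos: [0.4919, 0.267, 0.0844]
tool_rot: [0.623, 0.782, 0.001, 0.0]
ft_force: [-3.5, 0.2, 12.5]
grip_width: -0.0001
grasp_force: 6.4
```

Request:
advance(rows={"increments":[[0, 0, 0, 0, 0, -0.01, 0], [0, 0, 0, 0, 0, -0.03, 0], [0, 0, 0, 0, 0, -0.03, 0]]})

```text
clock: 3.32
eef_pos: [0.4925, 0.2665, 0.1135]
tool_rot: [0.623, 0.782, 0.001, 0.001]
ft_force: [1.4, -0.5, 0.6]
grip_width: -0.0006
grasp_force: 0.0
```

Run:
```python
from h import *
p=[.503,.2123,.225]
print(tool(w(p,(-.038,.055-.028,.076))))
import cv2
b=bot.camera("scene")[135:205,170:270,::-1]
cv2.imwrite("pics/s2.png",cv2.resize(b,None,fx=8,fy=8,interpolation=cv2.INTER_CUBIC))
```

```text
[-0.02819469 -0.03997189  0.03738588]
```

View pics/s2.png

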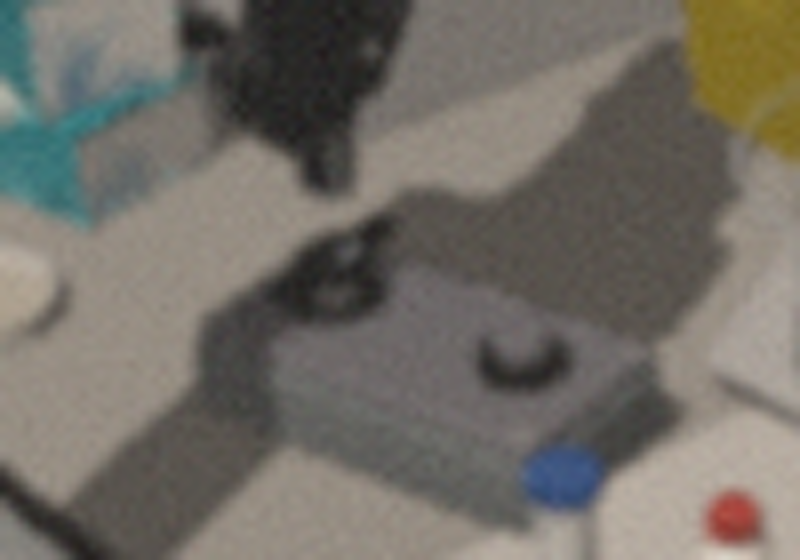

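The head sits lower now: its far lug end is near (390,222) where it was (385,212), and the tip is clear at (325,190). It has latched. Next I move to the -y side of the near lug.

Request:
advance(rows={"increments":[[0, 0, 0, -0.028, -0.04, 0, 0], [0, 0, 0, -0.028, -0.04, 0, 0], [0, 0, 0, -0.028, -0.04, 0.02, 0], [0, 0, 0, -0.028, -0.04, 0.038, 0], [0, 0, 0, -0.028, -0.04, 0.038, 0]]})

```text
clock: 4.0
eef_pos: [0.4575, 0.2297, 0.0727]
tool_rot: [0.623, 0.782, -0.002, -0.001]
ft_force: [-0.6, -0.2, 1.1]
grip_width: -0.0003
grasp_force: 0.0
```

Run:
```python
from h import *
p=[.503,.2123,.225]
o=bot.get_obs();A=np.array(w(p,(0,.055,0)));d=o["eef_pos"]-A
c,s=np.cos(.225),np.sin(.225);print("box rel",c*d[0]+s*d[1],-s*d[0]+c*d[1],d[2],o["ft_force"])
# arc targets: tangential offset g behind lug centreline, radius .038
R=Ro.from_quat(o["tool_rot"])
for th,g in[(0,.017),(.2,.017),(.4,.017),(.6,.017),(.8,.017),(.9,.017)]:
    a=.225-th; X=A+[-.038*np.cos(a)+g*np.sin(a),-.038*np.sin(a)-g*np.cos(a),.0755]
    print(th,tool(X).round(4))
```

```text
box rel -0.04042765402116756 -0.02789346248331677 0.07266867680161569 [-0.63364016 -0.21927994  1.1246367 ]
0 [ 0.0109  0.0024 -0.0029]
0.2 [ 0.0188 -0.0002 -0.0029]
0.4 [ 0.027  -0.0012 -0.0029]
0.6 [ 0.0353 -0.0005 -0.0029]
0.8 [ 0.0433  0.0017 -0.0029]
0.9 [ 0.0471  0.0035 -0.0029]
```

Converted, 0.4 rad is 0.0637.

Request:
advance(rows={"increments":[[0, 0, 0, 0.0109, 0.0024, -0.003, 0], [0, 0, 0.0159, 0.0149, 0.001, -0.003, 0], [0, 0, 0.0318, 0.0188, 0, -0.003, 0], [0, 0, 0.0477, 0.023, -0.001, -0.003, 0], [0, 0, 0.0637, 0.027, -0.001, -0.003, 0]]})

```text
clock: 4.62
eef_pos: [0.4525, 0.2573, 0.0788]
tool_rot: [0.767, 0.641, 0.001, 0.001]
ft_force: [-0.6, -1.6, -0.8]
grip_width: 0.0001
grasp_force: 0.7
```

Run:
```python
from h import *
p=[.503,.2123,.225];A=np.array(w(p,(0,.055,0)));g=.017
for th in(.4,.5,.6,.7,.8,.9,.95):
    a=.225-th; X=A+[-.038*np.cos(a)+g*np.sin(a),-.038*np.sin(a)-g*np.cos(a),.0765]
    print(th,tool(X).round(4))
```

```text
0.4 [-0.0019 -0.0018  0.0023]
0.5 [ 0.002  -0.0034  0.0023]
0.6 [ 0.006  -0.0045  0.0023]
0.7 [ 0.0101 -0.0052  0.0023]
0.8 [ 0.0142 -0.0055  0.0023]
0.9 [ 0.0184 -0.0054  0.0023]
0.95 [ 0.0204 -0.0052  0.0023]
```

Converted, 0.5 rad is 0.0796.

Request:
advance(rows={"increments":[[0, 0, 0.0159, 0.002, -0.0034, 0.002, 0], [0, 0, 0.0318, 0.006, -0.0045, 0.002, 0], [0, 0, 0.0477, 0.0101, -0.005, 0.002, 0], [0, 0, 0.0637, 0.0142, -0.0055, 0.002, 0], [0, 0, 0.0796, 0.0184, -0.0055, 0.002, 0], [0, 0, 0.0796, 0.0184, -0.0055, 0.002, 0]]})

```text
clock: 5.38
eef_pos: [0.45, 0.2766, 0.0766]
tool_rot: [0.901, 0.434, 0.001, -0.0]
ft_force: [-0.3, -0.5, 0.5]
grip_width: -0.0003
grasp_force: 0.4
```

```bash
python3 - <<'E'
from h import *
p=[.503,.2123,.225];A=np.array(w(p,(0,.055,0)))
o=bot.get_obs();d=o["eef_pos"]-A;M=Ro.from_quat(o["tool_rot"]).as_matrix()
ty=np.arctan2(M[1,1],M[0,1]);print("tool turn",.225-ty,"rad/tang",M[:,1]@d,M[:,0]@d,o["ft_force"],o["ft_torque"])
import cv2
b=bot.camera("scene")[135:205,170:270,::-1];a=bot.camera("top")[168:224,168:243,::-1]
cv2.imwrite("pics/s3.png",cv2.resize(b,None,fx=8,fy=8,interpolation=cv2.INTER_CUBIC))
E
```

```text
tool turn 0.8980084350868228 rad/tang -0.03842690710143902 -0.01686190759232732 [-0.29921812 -0.53745659  0.45885624] [-0.10315042  0.10025452  0.02347781]
```

View pics/s3.png

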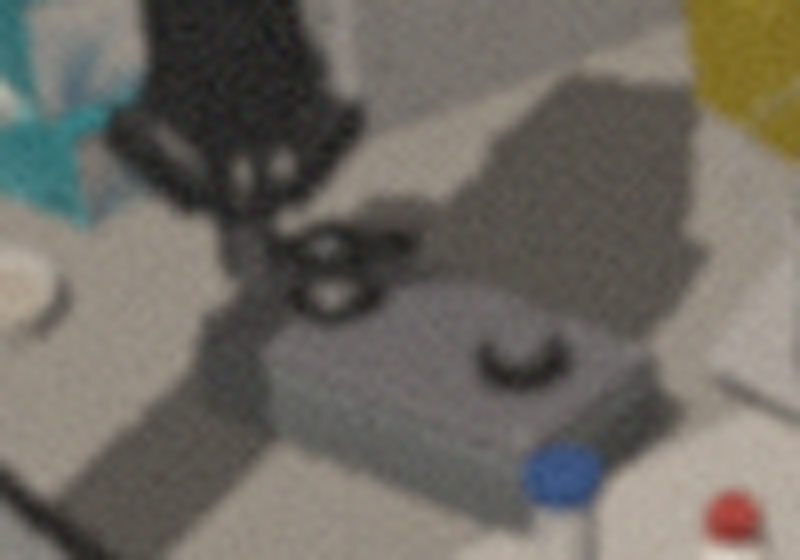

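The head is up again: the dome is at (330,245), with the gap to the ring at (337,295) open as before pressing. It is turned, with the far lug end at (415,242). I'll go back along the arc and clear it.

Run:
```python
from h import *
p=[.503,.2123,.225];A=np.array(w(p,(0,.055,0)))
for th,g in((.75,.018),(.6,.02),(.4,.022),(.2,.026),(0,.03)):
    a=.225-th; X=A+[-.04*np.cos(a)+g*np.sin(a),-.04*np.sin(a)-g*np.cos(a),.0765]
    print(th,tool(X).round(4))
print(tool(w(p,(0,-.06,.1))))
```

```text
0.75 [-0.0061  0.0015 -0.0002]
0.6 [-0.0132  0.0061 -0.0002]
0.4 [-0.0208  0.0138 -0.0003]
0.2 [-0.028   0.0245 -0.0003]
0 [-0.0324  0.037  -0.0003]
[-0.05401774  0.12838948 -0.02374848]
```

Converted, -0.9 rad is -0.1432.

Request:
advance(rows={"increments":[[0, 0, -0.0239, -0.0061, 0.0015, 0, 0], [0, 0, -0.0477, -0.0132, 0.0061, 0, 0], [0, 0, -0.0764, -0.0208, 0.0138, 0, 0], [0, 0, -0.105, -0.028, 0.0245, 0, 0], [0, 0, -0.1337, -0.0324, 0.037, 0, 0], [0, 0, -0.1432, -0.0324, 0.037, 0, 0], [0, 0, -0.1432, -0.036, 0.045, -0.03, 0], [0, 0, -0.1432, -0.054, 0.1284, -0.03, 0], [0, 0, -0.1432, -0.054, 0.1284, -0.03, 0], [0, 0, -0.1432, -0.054, 0.1284, -0.03, 0]]})

```text
clock: 6.72
eef_pos: [0.5172, 0.1521, 0.106]
tool_rot: [0.624, 0.781, 0.001, 0.0]
ft_force: [-0.3, -0.8, 0.1]
grip_width: 0.0001
grasp_force: 0.0
```

Run:
```python
from h import *
import cv2
o=bot.get_obs();print(o["ft_force"],tool(w([.503,.2123,.225],(0,-.06,.08))))
b=bot.camera("scene")[135:205,170:270,::-1]
cv2.imwrite("pics/s4.png",cv2.resize(b,None,fx=8,fy=8,interpolation=cv2.INTER_CUBIC))
```

```text
[-0.30616308 -0.75249773  0.1231593 ] [ 0.00187404 -0.00039875  0.02597622]
```

View pics/s4.png

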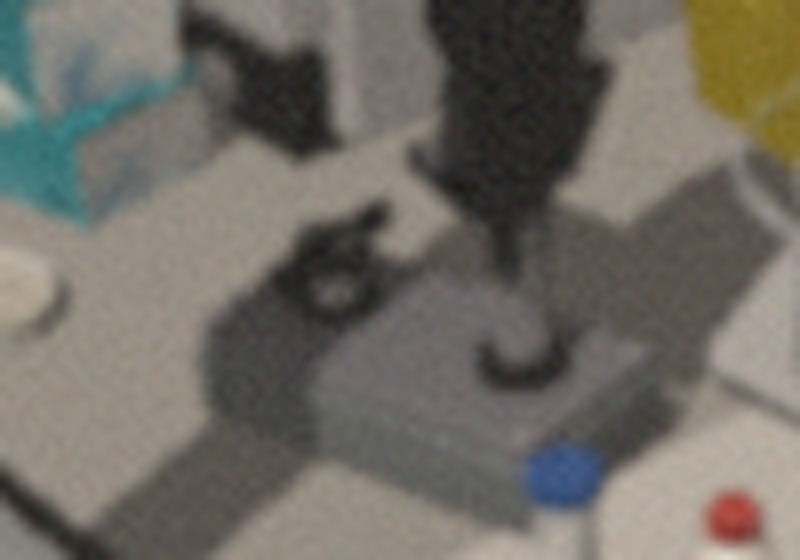

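The head is up and untwisted: the far lug end is back at (380,212) and the dome at (335,245). The tip stands above the start button at (525,330). Next is the start button.

Request:
advance(rows={"increments":[[0, 0, 0, 0.0015, 0, 0.02, 0], [0, 0, 0, 0.0015, 0, 0.028, 0], [0, 0, 0, 0.0015, 0, 0.031, 0], [0, 0, 0, 0.0015, 0, 0.033, 0], [0, 0, 0, 0.0015, 0, 0.034, 0], [0, 0, 0, 0.0015, 0, 0.034, 0]]})

```text
clock: 7.52
eef_pos: [0.5156, 0.155, 0.0721]
tool_rot: [0.623, 0.782, 0.0, -0.0]
ft_force: [-2.7, 1.2, 4.4]
grip_width: -0.0002
grasp_force: 2.1
```

Request:
advance(rows={"increments":[[0, 0, 0, 0, 0, 0.001, 0], [0, 0, 0, 0, 0, 0.002, 0], [0, 0, 0, 0, 0, 0.0025, 0], [0, 0, 0, 0, 0, 0.0025, 0]]})

```text
clock: 8.02
eef_pos: [0.5159, 0.1549, 0.0709]
tool_rot: [0.623, 0.782, 0.001, 0.0]
ft_force: [-5.2, 0.3, 13.2]
grip_width: -0.0
grasp_force: 6.9
```

Fully in: the tip is at z 0.0709 and the force has jumped at the stop. I'll release and lift away.

Request:
advance(rows={"increments":[[0, 0, 0, 0, 0, -0.005, 0], [0, 0, 0, 0, 0, -0.03, 0], [0, 0, 0, 0, 0, -0.08, 0], [0, 0, 0, 0, 0, -0.1, 0], [0, 0, 0, 0, 0, -0.1, 0], [0, 0, 0, 0, 0, -0.1, 0]]})

```text
clock: 8.78
eef_pos: [0.515, 0.1541, 0.1677]
tool_rot: [0.623, 0.782, -0.001, -0.0]
ft_force: [-0.6, -0.8, -0.8]
grip_width: -0.0001
grasp_force: 0.0
```

Run:
```python
from h import *
import cv2
b=bot.camera("scene")[135:205,170:270,::-1]
cv2.imwrite("pics/s5.png",cv2.resize(b,None,fx=8,fy=8,interpolation=cv2.INTER_CUBIC))
```

```text
(no output)
```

View pics/s5.png

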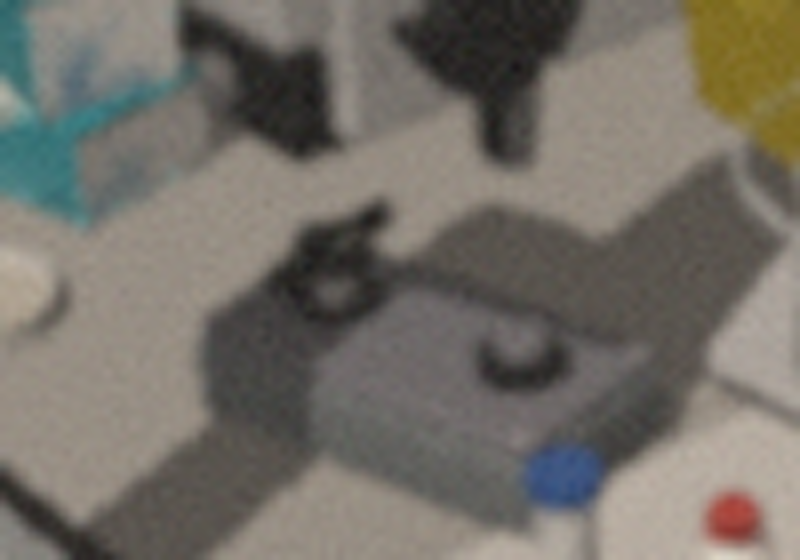

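The head is up with its lug end at (380,212), the start button is out at (522,338), the gripper is clear and the bystanders are where they were.

```bash
python3 -c "
from workcell import bot
print(bot.job_done())"
```

```text
the job is handed in; nothing more can be done
None
```

The job is handed in: the head was pressed until it latched, twisted clockwise until it sprang up and let turn back, then the start button was pressed fully in and came back out, with contact forces up to about 14 N and the gripper clear at the end.

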